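Clear the run-out spool, then hold the tensioner cover open at its index

ROBOT

A 6-joint arm with a two-finger parallel gripper is mounted at the origin on the work surface. World frame = base frame: x ahead of the robot, y to its left, z up, the work surface at z = 0. Lengths are in m, angles in rad, forces in N, time in s.
With the tool pointing down it reaches from about 0.375 to 0.825 m from the base axis. Payload 5.5 kg.
Tool frame: the origin (TCP) lies on the mounting face of the last link; the fingertips stand 173 mm ahead of it and the grasp point (between the pads) lies grip_point_offset ahead of it (grip_point_offset is the distance from the TCP to the grasp point, in m); z points along the fingers, x is the direction in which the jaws open and shut, and the axes are right-handed (so a half turn about z gives the same grasp; the last joint's range is limited). The gripper opens to 85 mm and grips with 20 to 120 N. Pads are 22 mm wide; open, the fingers measure 114 mm over their backs; the gripper's body (76 mm by 85 mm) begins 54 mm behind the grasp point. The pads swing forward as they close: fully open they stand 13 mm farther back than shut.
Start: joints at [1.238, 0.314, -0.047, 1.21, 0, 1.571], TCP at [0.196, 0.567, 0.405] pointing down, gripper open.
Joint ranges: [-2.67, 2.67], [-0.69, 1.73], [-1.03, 1.25], [-2.08, 2.16], [-1.42, 1.45], [-3.14, 3.14]. Speed limits (rad/s): [2.39, 2.39, 3.01, 3.14, 3.14, 3.14].

INTERFACE

Orientations are given as [roll, pitch, yaw] about the fixed x, y, z axes, in that order (R = Rz(yaw) Ry(pitch) Rx(roll)).
In Python, from plant import movep, move_linear, move_j, grip, pause, solve_ik, capture, PlanningError, job_done, cut_out, current_clock, current_joint_pos, current_dq, current_joint_torque, current_tool_pos, current_eef_rot, current_contact_force, current_torque, current_gripper_width, grip_point_offset gives the robot as it stands. The module is installed in compiled form; this text tells all that it offers. Calls block until the motion is done:
- movep(position, orientation): joint-space move of the TCP to a pose.
- move_linear(position, attitude=None, rate=0.15): straight line of the TCP; attitude=None keeps the orientation; rate is the mean speed in m/s.
- move_j(angles): joint-space move.
- grip(opening, newtons=None): finger opening in m; newtons is the grip in N (None keeps the last); returns when the fingers have stopped.
- pause(seconds).
- solve_ik(position, orientation): joint angles nearest the present ones, or None.
- capture(name): name is "scene" or "top"; returns a dict with "pixels" (480x640x3 uint8, red, green, blue), "fx", "fy", "cx", "cy" (pixels), "R" (3x3) and "t" (3): a world point X has camera coordinates R X + t. Camera axes: x right, y down, z forward; pixel columns grow to the right and rows downward; lengths in m; the calibration is good to about 2 mm. A picture is of the moment at which its call begins. There is no depth.
A pose or a line that the arm cannot do raises PlanningError and nothing moves.
- job_done(): hands the job in, once; it reports no verdict.
Trained networks look in the newest picture that a camera, given by its name, has taken for a name from the list of things; names that differ only in an ending like _2 or _b are one class to them, and where a whole thing is asked for, a point or a joint stands for the part that bears it (a point fixed in the world has none). Each returns a list of dicts, best first, with "p" (0 to 1); they miss things now and then, are a little off and sometimes report something else, mostly with a low value. They report only what shows in the picture. A call takes as long as a camera call. They do not tell look-alikes from the thing itself.
- cut_out(camera, name): "pixels" (480x640 bool, what is visible of it) and "location" ([column, row] in pixels, amid what is visible of it).
Readings, each from a call of its own:
- current_clock(): time.
- current_joint_pos(): joint angles.
- current_dq(): joint speeds.
- current_joint_torque(): joint torques, N m.
- current_tool_pos(): TCP position.
- current_eef_rot(): TCP orientation.
- current_contact_force(): force on the tool from outside, world axes, zero at the start.
- current_torque(): the same for the moment, N m.
- current_gripper_width(): finger opening in m.
Only numpy, scipy, OpenCV 4.12 (cv2) and the standard library are available. Lean on these libraries where they do the work, as an engineer would, in place of code of your own. Each camera call takes 0.05 s, during which the arm holds its last target.

TASK

The wire on this feed unit has run out: slide the nearly bare spool up off its spindle and stand it upright in the steel tray, set down and not dropped, leaving the full spool on its spindle. Then lift the tensioner's sprung cover, the one with the ball knob, until the cover's pointer is level with the index clamped on the arc beside it, and hold it there so that I can thread the new wire. Finish while still holding the cover at the index, and leave the index and everything else on the bench as it is.

Things in the scene. Friction and masses are not known exactly. Their poses are not given: they have to be found in the camera images.
- feeder: Wire feed unit, fixed: base plate 230 x 270 mm, its top 22 mm above the bench. Origin at bench height under the plate; x points away from its front (the knob side), y to its left, z up. Two spindles at (-50, 85) and (50, 85) mm. Black tensioner housing with the grey sprung cover at x -60 to 75, y -112 to -10 mm; closed, the cover's top is 86 mm above the bench.
- post_a (a point): Tip of the front spindle, a steel post 11 mm thick, 118 mm above the bench, 14 mm above the top of its spool. Spools rest on a disc 58 mm above the bench.
- post_b (a point): Tip of the rear spindle, alike, 100 mm behind the front one.
- spent_mid (a point): Centre, half-way up, of the nearly bare spool: pale plastic, 46 mm tall, two flanges 48 mm in diameter and 5 mm thick at its ends, barrel 27 mm thick, bore 16 mm, about 50 g, a thin band of copper left low on the barrel. It stands over either spindle, z along its axis, centre 81 mm above the bench. Best gripped across the flanges from above.
- full_mid (a point): Centre of the full spool on the other spindle: same size, but copper wire is wound to 43 mm diameter, about 220 g. To be left there.
- tray_floor (a point): Centre of the inner floor (3 mm above the bench) of the shallow stainless steel tray, fixed, 150 mm (its x) by 210 mm (its y), walls 3 mm thick and 16 mm high. z up. The earlier spool stands in its +y half; the -y half, around (0, -45) mm, is empty.
- old_mid (a point): Centre, half-way up, of an earlier bare spool, same size, standing in the tray. To be left there.
- cover_hinge (a point): Point on the cover's hinge axis, in the middle of its width; 70 mm above the bench. It turns with the cover: with the cover closed its axes are those of the feed unit, the hinge axis is its y, and the cover reaches 130 mm to -x from here and is 104 mm wide.
- cover_knob (a point): Centre of the black ball knob, 24 mm in diameter, on a 12 mm stem near the cover's front edge; 26 mm above the cover's top; in the frame of cover_hinge it lies at (-110, 0, 42) mm. It swings up and back about the hinge as the cover opens.
- cover (a joint): Opening angle of the cover in rad: 0 closed, stop at 1.35, growing as the knob goes up (turning about the feed unit's +y). A spring shuts it: about 4 N at the knob to start, 6 N at 0.8 rad; it falls shut when let go. The steel pointer blade on its right side lies along the line out from the hinge, level when closed.
- index (a joint): Angle in rad at which the index is clamped on the arc, measured as the cover's angle is: pointer and index are level when joint cover equals it. Between 0.40 and 0.80. Held by friction; not to be moved.
- index_mark (a point): Middle of the index: a dark block 18 x 14 x 10 mm with a brass thumbscrew, clamped on a thin upright arc plate, 80 mm from the hinge axis and 66 mm to the right of the cover's middle (the arc reaches 145 mm above the bench). Its axes are the feed unit's turned by joint index about y.
- tweezers: Steel tweezers, 125 mm, flat on the bench; origin under the middle.
- driver: Screwdriver, 150 mm, lying on the bench.
- solvent: White plastic bottle, 58 mm in diameter, 150 mm tall; origin under its middle.
- wafercase: Round flat wafer case, 112 mm in diameter, 14 mm high; origin under its middle.
- positioner: Steel probe positioner on a magnet foot, 75 x 50 mm, 140 mm high, 0.6 kg; origin under its middle.
Not all that is in view belongs to the job. Leave any pink or purple look-alike of the part that bears spent_mid alone.

How it is judged:
By the outcome, as a careful person would: the job done as asked, in the order asked, and still so for the second after the job is handed in, while the arm keeps its last pose, push and grip.
It also fails if it takes over 54 s, if anything falls off the work surface, if the arm or the gripper's body presses on something with over 40 N, if the wrist force passes 120 N, or if a joint passes its speed limit or range.

## Working session

There is one attempt and no reset: what is moved stays moved. The work goes in short steps, each a Python script; the robot and the scene stay as the last script left them, time stands still between calls to the robot, and variables do not carry over. Pictures are saved under pics/ and viewed, and the job is handed in when it is done.

```bash
ls; mkdir -p pics; python3 - <<'E'
from plant import *
import cv2,numpy as np
for n in ["scene","top"]:
    d=capture(n); cv2.imwrite(f"pics/{n}0.png",d["pixels"][:,:,::-1])
    print(n,d["fx"],d["fy"],d["cx"],d["cy"],np.round(d["R"],4).tolist(),np.round(d["t"],4).tolist())
print(current_clock(),grip_point_offset,current_eef_rot(),current_gripper_width())
E
```

```text
pics
scene 483.8802618688194 483.8802618688194 319.8476276230787 241.18171186062256 [[-0.4495, 0.8931, 0.0187], [0.5351, 0.286, -0.7949], [-0.7153, -0.3474, -0.6064]] [0.2904, -0.2455, 1.5196]
top 443.4060451425022 443.4060451425022 321.33077247301355 240.38255333262663 [[0.0128, -0.9999, -0.0115], [-0.9897, -0.0111, -0.143], [0.1428, 0.0132, -0.9897]] [-0.0185, 0.6068, 1.2468]
0.1 0.1547 [-3.14157315e+00  1.52335552e-03  1.23800151e+00] 0.08547257185313865
```

View pics/scene0.png

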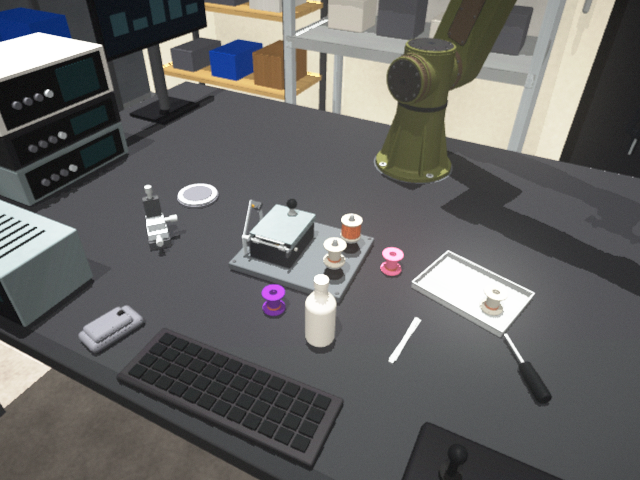

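View pics/top0.png

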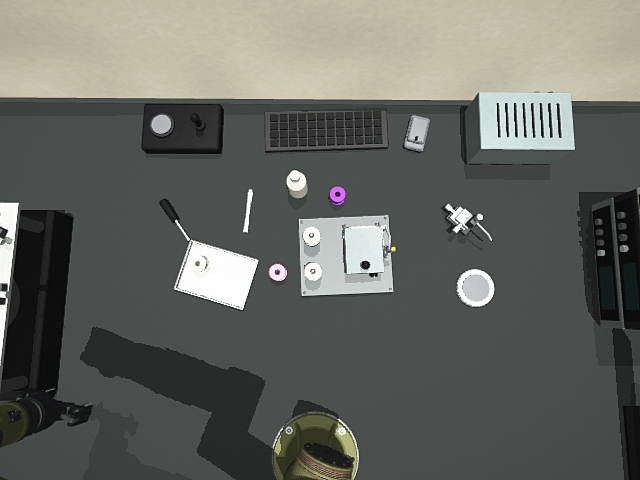

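```bash
python3 - <<'E'
import cv2,numpy as np
s=cv2.imread("pics/scene0.png");t=cv2.imread("pics/top0.png")
cv2.imwrite("pics/c1.png",cv2.resize(s[190:300,225:385],None,fx=5,fy=5,interpolation=cv2.INTER_CUBIC))
cv2.imwrite("pics/c2.png",cv2.resize(t[205:305,290:410],None,fx=6,fy=6,interpolation=cv2.INTER_CUBIC))
cv2.imwrite("pics/c3.png",np.hstack([cv2.resize(s[245:335,405:540],None,fx=3,fy=4,interpolation=cv2.INTER_CUBIC)[:360],cv2.resize(t[230:320,165:265],None,fx=3.5,fy=4,interpolation=cv2.INTER_CUBIC)]))
E
```

```text
(no output)
```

View pics/c1.png

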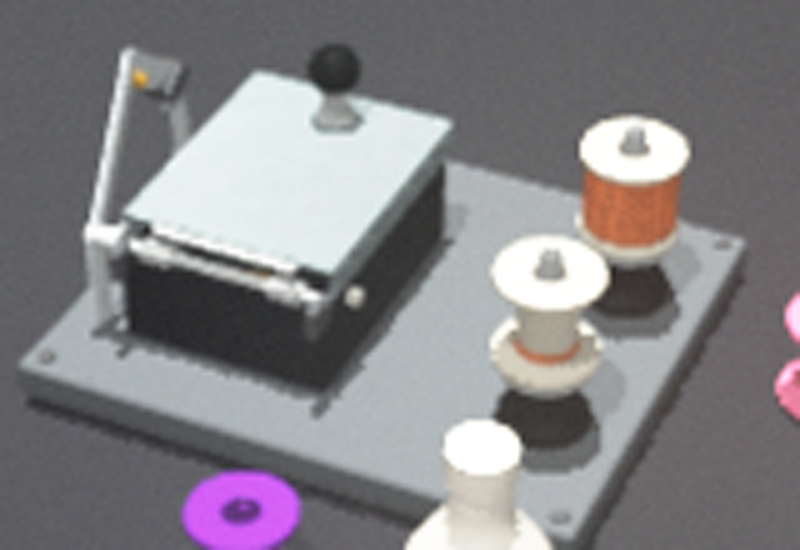

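View pics/c2.png

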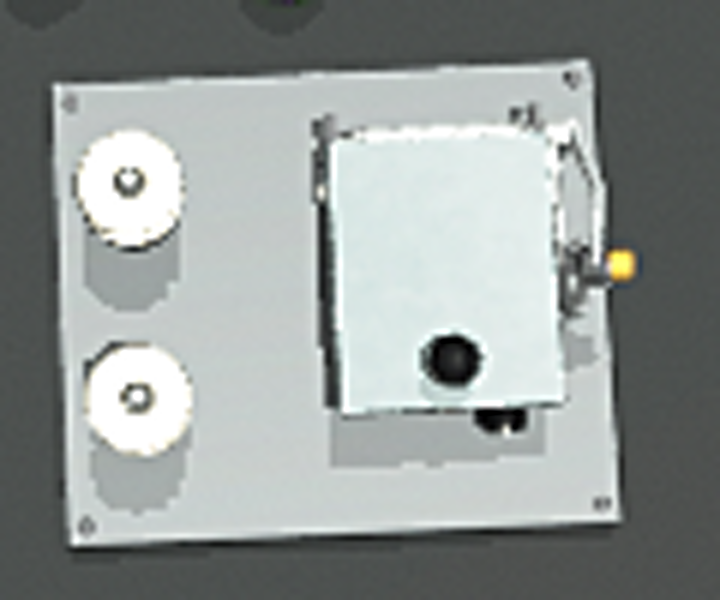

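View pics/c3.png

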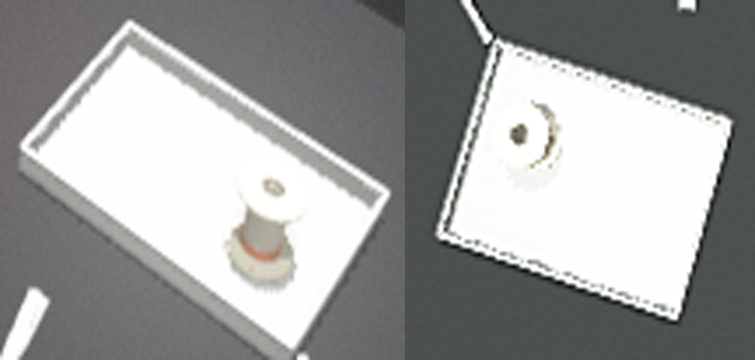

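```bash
cat > fit.py <<'E'
import numpy as np
from scipy.optimize import least_squares
from scipy.spatial.transform import Rotation as Ro
cams={"scene":(483.8802618688194,319.8476276230787,241.18171186062256,[[-0.4495,0.8931,0.0187],[0.5351,0.286,-0.7949],[-0.7153,-0.3474,-0.6064]],[0.2904,-0.2455,1.5196]),
"top":(443.4060451425022,321.33077247301355,240.38255333262663,[[0.0128,-0.9999,-0.0115],[-0.9897,-0.0111,-0.143],[0.1428,0.0132,-0.9897]],[-0.0185,0.6068,1.2468])}
def proj(c,X):
    f,cx,cy,R,t=cams[c]; p=np.array(R)@np.array(X)+np.array(t); return np.array([cx+f*p[0]/p[2],cy+f*p[1]/p[2]])
def crop(c,u,v):
    k,o=(5,(225,190)) if c=="scene" else (6,(290,205))
    return np.array([(u+.5)/k-.5+o[0],(v+.5)/k-.5+o[1]])
def world(p,X):
    c,s=np.cos(p[2]),np.sin(p[2]); return np.array([p[0]+c*X[0]-s*X[1],p[1]+s*X[0]+c*X[1],X[2]])
def hinge(hx,a,d): # d in cover frame
    return np.array([hx+np.cos(a)*d[0]+np.sin(a)*d[2],-.061+d[1],.070-np.sin(a)*d[0]+np.cos(a)*d[2]])
E
cat > f1.py <<'E'
from fit import *
obs=[("top",(.115,.135,.022),54,85),("top",(.115,-.135,.022),588,62),("top",(-.115,-.135,.022),620,520),("top",(-.115,.135,.022),70,546),
("top",(.05,.085,.118),129,180),("top",(-.05,.085,.118),137,397),("top","k",451,360),
("scene",(.115,-.135,.022),20,368),("scene",(-.115,.135,.022),745,240),
("scene",(.05,.085,.118),549,256),("scene",(-.05,.085,.118),634,131),("scene","k",334,68),("scene","i",168,76),("top","i",573,285)]
def res(p,full=False):
    r=[]
    for c,X,u,v in obs:
        if X=="k": X=hinge(p[3],0,(-.11,0,.042))
        if X=="i": X=hinge(p[3],p[4],(-.08,-.066,0))
        r.append(proj(c,world(p,X))-crop(c,u,v))
    return np.array(r) if full else np.ravel(r)
s=least_squares(res,[.53,-.08,0,.07,.6],loss="soft_l1"); p=s.x
print(p); print(np.round(res(p,True),1).tolist())
for n,X in [("postb",(.05,.085,.118)),("posta",(-.05,.085,.118)),("knob",hinge(p[3],0,(-.11,0,.042))),("hinge",hinge(p[3],0,(0,0,0))),("idx",hinge(p[3],p[4],(-.08,-.066,0)))]: print(n,world(p,X).round(4))
# tray: corners of wall tops z=.019 (?), outer
def cr3(c,u,v):
    if c=="scene": return np.array([(u+.5)/3-.5+405,(v+.5)/4-.5+245])
    u-=405; return np.array([(u+.5)/3.5-.5+165,(v+.5)/4-.5+230])
hx,hy=.078,.108
# top corners: TL (497,41) TR(732,121) BR(678,318) BL(438,237); scene left(22,149) top(130,22) right(388,193)
def rt(p,full=False,sg=1):
    r=[]
    for c,X,u,v in T: r.append(proj(c,world(p,(X[0],X[1],.016)))-cr3(c,u,v))
    return np.array(r) if full else np.ravel(r)
T=[("top",(hx,hy),497,41),("top",(hx,-hy),732,121),("top",(-hx,-hy),678,318),("top",(-hx,hy),438,237),
("scene",(-hx,-hy),130,22),("scene",(-hx,hy),388,193),("scene",(hx,-hy),22,149)]
# test alternatives not needed: old spool at image-left => +y
s=least_squares(rt,[.5,.3,-.2],loss="soft_l1");q=s.x;print("tray",q);print(np.round(rt(q,True),1).tolist())
print(world(q,(0,-.045,.003)),world(q,(0,0.05,0)))
E
python3 f1.py
python3 - <<'E'
from plant import *
import cv2,numpy as np
from fit import *
capture("top");capture("scene")
for n in ["spent_mid","full_mid","old_mid","cover_knob","index","tray_floor","index_mark"]:
    for c in ["top","scene"]:
        print(n,c,[(round(float(d["p"]),2),np.round(d["location"],1).tolist(),int(d["pixels"].sum())) for d in cut_out(c,n)][:5])
print(current_clock())
E
```

```text
spent_mid top [(0.53, [309.7, 235.3], 235), (0.53, [278.5, 269.4], 227), (0.47, [335.5, 194.6], 214)]
spent_mid scene [(0.89, [335.2, 255.7], 463), (0.8, [271.1, 299.9], 636), (0.74, [285.7, 224.9], 1880), (0.58, [392.8, 260.1], 463)]
full_mid top [(0.81, [309.8, 275.5], 205)]
full_mid scene [(0.88, [349.7, 231.8], 487)]
old_mid top [(0.57, [199.0, 263.7], 312)]
old_mid scene [(0.86, [494.7, 302.4], 615), (0.25, [334.5, 252.1], 505)]
cover_knob top [(0.82, [364.9, 251.6], 1758)]
cover_knob scene [(0.96, [286.0, 224.5], 1810), (0.17, [334.5, 252.4], 476)]
index top []
index scene [(0.44, [258.8, 207.5], 34), (0.21, [285.2, 224.2], 1833)]
tray_floor top [(0.65, [220.5, 278.3], 3406)]
tray_floor scene [(0.57, [468.6, 289.0], 4762)]
index_mark top [(0.48, [389.8, 250.5], 50)]
index_mark scene [(0.58, [258.2, 204.8], 56)]
0.9Traceback (most recent call last):
  File "f1.py", line 13, in <module>
    s=least_squares(res,[.53,-.08,0,.07,.6],loss="soft_l1"); p=s.x
    return func(*args, **kwargs)
    vector_fun = VectorFunction(
        fun_wrapped,
    ...<6 lines>...
        workers=workers
    )
    self._update_fun()
    ~~~~~~~~~~~~~~~~^^
    self.f = self.fun_wrapped(xp_copy(self.x))
             ~~~~~~~~~~~~~~~~^^^^^^^^^^^^^^^^^
    return np.atleast_1d(self.fun(x))
                         ~~~~~~~~^^^
    return self.f(x, *self.args, **self.kwargs)
           ~~~~~~^^^^^^^^^^^^^^^^^^^^^^^^^^^^^^
  File "f1.py", line 10, in res
    if X=="i": X=hinge(p[3],p[4],(-.08,-.066,0))
       ^^^^^^
ValueError: The truth value of an array with more than one element is ambiguous. Use a.any() or a.all()
```

```bash
sed -i 's/        if X=="i"/        elif X=="i"/' f1.py; python3 f1.py
```

```text
[ 0.56890664 -0.07344524  0.05472593  0.06581608  0.45243375]
[[-3.3, -0.7], [-1.8, -0.7], [-2.2, 0.5], [-3.3, 0.1], [0.7, -0.8], [0.8, -0.6], [1.9, 1.3], [1.7, -0.1], [3.9, 0.2], [-0.5, -2.8], [-0.5, -2.3], [-0.5, -1.3], [-0.2, 1.1], [4.5, -0.8]]
postb [0.6142 0.0142 0.118 ]
posta [0.5143 0.0087 0.118 ]
knob [ 0.5281 -0.1368  0.112 ]
hinge [ 0.638  -0.1308  0.07  ]
idx [ 0.5697 -0.2006  0.105 ]
tray [ 0.5075541   0.29861297 -0.27380029]
[[-1.0, -1.3], [0.7, -1.0], [-0.0, 1.0], [-1.3, 0.2], [-0.7, -0.8], [2.2, -0.1], [-1.7, -0.5]]
[0.49538645 0.25528921 0.003     ] [0.5210737  0.34675048 0.        ]
```

```bash
sed -i 's/        r.append(proj(c,world(p,X))-crop(c,u,v))/        if X[2]==.022: X=(X[0]+p[5],X[1]+p[6],.022)\n        r.append(proj(c,world(p,X))-crop(c,u,v))/; s/\.07,\.6\]/.07,.6,0,0]/' f1.py; python3 f1.py
```

```text
[ 0.57067342 -0.07045287  0.05734215  0.06536055  0.47861596 -0.00204614
 -0.01014911]
[[-1.0, -0.6], [0.5, -0.9], [0.4, 0.3], [-0.7, 0.2], [-0.4, -1.4], [-0.2, -1.2], [0.9, 0.8], [-1.0, -0.8], [1.0, -0.7], [0.6, -2.0], [0.4, -1.6], [0.3, -0.7], [0.3, 1.3], [3.5, -1.8]]
postb [0.6157 0.0173 0.118 ]
posta [0.5159 0.0115 0.118 ]
knob [ 0.5296 -0.1339  0.112 ]
hinge [ 0.6394 -0.1276  0.07  ]
idx [ 0.5723 -0.1976  0.1068]
tray [ 0.5075541   0.29861297 -0.27380029]
[[-1.0, -1.3], [0.7, -1.0], [-0.0, 1.0], [-1.3, 0.2], [-0.7, -0.8], [2.2, -0.1], [-1.7, -0.5]]
[0.49538645 0.25528921 0.003     ] [0.5210737  0.34675048 0.        ]
```

```bash
python3 - <<'E'
import cv2,numpy as np
s=cv2.imread("pics/scene0.png");t=cv2.imread("pics/top0.png")
a=cv2.resize(s[233:263,320:350],(400,400),interpolation=cv2.INTER_NEAREST)
b=cv2.resize(s[208:238,337:367],(400,400),interpolation=cv2.INTER_NEAREST)
c=cv2.resize(t[220:250,297:327],(400,400),interpolation=cv2.INTER_NEAREST)
cv2.imwrite("pics/d1.png",np.hstack([a,c]))
d=cv2.resize(s[195:225,240:270],(400,400),interpolation=cv2.INTER_NEAREST)
e=cv2.resize(t[235:265,370:400],(400,400),interpolation=cv2.INTER_NEAREST)
cv2.imwrite("pics/d2.png",np.hstack([d,e]))
E
```

```text
(no output)
```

View pics/d1.png

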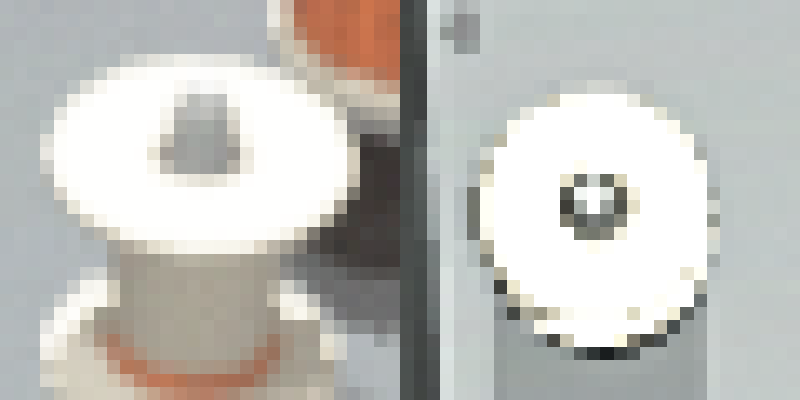

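View pics/d2.png

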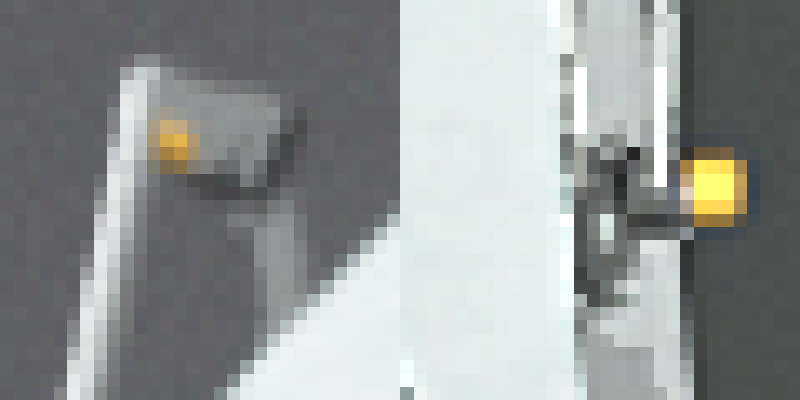

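```bash
cat > f2.py <<'E'
import re
src=open('f1.py').read()
src=src.split("obs=[")[0]+'''
obs=[("top",(.115,.135,.022),54,85),("top",(.115,-.135,.022),588,62),("top",(-.115,-.135,.022),620,520),("top",(-.115,.135,.022),70,546),
("top","k",451,360),("scene",(.115,-.135,.022),20,368),("scene",(-.115,.135,.022),745,240),("scene","k",334,68),
("top",(.05,.085,.104),-311.0,234.5),("top",(-.05,.085,.118),137,397),("top",(.05,.085,.118),-310.8,234.5),
("scene",(.05,.085,.104),-334.5,244.),("scene",(.05,.085,.118),-334.5,240.2),("scene",(-.05,.085,.104),-(225+634.5/5-.5),190+153/5-.5),
("scene","i",-256.4,204.6),("top","i",-384.9,251.4)]
_c=crop
def crop(c,u,v):
    return np.array([-u,v]) if u<0 else _c(c,u,v)
'''+src[src.index("def res"):]
exec(src)
E
python3 f2.py; python3 - <<'E'
import cv2,numpy as np
s=cv2.imread("pics/scene0.png");t=cv2.imread("pics/top0.png")
b=cv2.resize(s[208:238,337:367],(400,400),interpolation=cv2.INTER_NEAREST)
c=cv2.resize(t[257:287,297:327],(400,400),interpolation=cv2.INTER_NEAREST)
cv2.imwrite("pics/d3.png",np.hstack([b,c]))
E
```

```text
[ 0.56983252 -0.07065694  0.05733076  0.06706629  0.53059477 -0.00119493
 -0.00999373]
[[-1.0, -0.6], [0.5, -0.9], [0.4, 0.3], [-0.7, 0.2], [0.9, 0.5], [-1.0, -0.8], [1.0, -0.7], [0.1, -0.5], [-0.1, -0.2], [-0.1, -0.9], [-0.0, -1.0], [0.3, -0.1], [0.5, -1.6], [0.1, -0.9], [1.3, 0.8], [3.9, -2.3]]
postb [0.6149 0.0171 0.118 ]
posta [0.515  0.0113 0.118 ]
knob [ 0.5305 -0.134   0.112 ]
hinge [ 0.6403 -0.1277  0.07  ]
idx [ 0.5752 -0.1976  0.1105]
tray [ 0.5075541   0.29861297 -0.27380029]
[[-1.0, -1.3], [0.7, -1.0], [-0.0, 1.0], [-1.3, 0.2], [-0.7, -0.8], [2.2, -0.1], [-1.7, -0.5]]
[0.49538645 0.25528921 0.003     ] [0.5210737  0.34675048 0.        ]
```

View pics/d3.png

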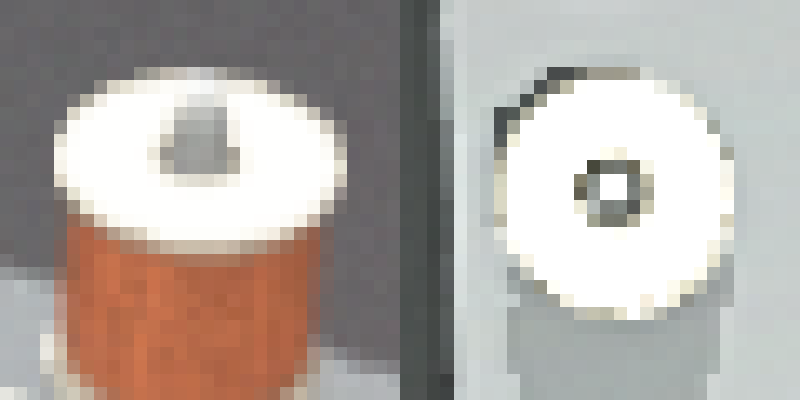

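```bash
cat > go.py <<'E'
import numpy as np
from plant import *
G=grip_point_offset
def down(x,y,zg,yaw): return [x,y,zg+G],[np.pi,0,yaw]
def st(m=""): print(m,"t",round(current_clock(),2),"F",np.round(current_contact_force(),1),"w",round(current_gripper_width(),4),"p",np.round(current_tool_pos(),4))
E
python3 - <<'E'
from fit import *
# bottle base from scene (320,340)->z0 ; cap in top (296,177) z=.15
def back(c,u,v,z):
    f,cx,cy,R,t=cams[c];R=np.array(R);t=np.array(t)
    d=R.T@np.array([(u-cx)/f,(v-cy)/f,1]);o=-R.T@t
    return o+d*(z-o[2])/d[2]
print(back("top",295,177,.15),back("scene",321,282,.145),back("scene",320,343,0))
from go import *
for y in (1.628,1.628-np.pi):
  print(y,solve_ik(*down(.615,.0172,.20,y)),solve_ik(*down(.615,.0172,.078,y)),solve_ik(*down(.4954,.2553,.12,y-.33)))
E
```

```text
[0.76536642 0.06140594 0.15      ] [0.77482795 0.06411756 0.145     ] [0.78712998 0.07139161 0.        ]
1.628 [ 0.02796019  0.36470644 -0.09051946  1.11557044  0.         -0.02924348] [ 0.02796019  0.45794965 -0.24798349  0.86486319  0.         -0.02924348] [ 0.47584506  0.32038152 -0.34749445  0.90292036  0.          0.74864139]
-1.5135926535897932 [ 0.02796019  0.36470644 -0.09051946  1.11557044  0.          3.11234917] [ 0.02796019  0.45794965 -0.24798349  0.86486319  0.          3.11234917] [ 0.47584506  0.32038152 -0.34749445  0.90292036  0.         -2.39295126]
```

```bash
python3 - <<'E'
from go import *
import cv2
grip(.066,40)
movep(*down(.615,.0172,.20,1.628)); st("above")
move_linear(down(.615,.0172,.078,1.628)[0],rate=.12); st("down")
grip(.02,40); st("gripped")
d=capture("scene");cv2.imwrite("pics/g1.png",cv2.resize(d["pixels"][180:310,270:400,::-1],None,fx=4,fy=4,interpolation=cv2.INTER_CUBIC))
E
```

```text
above t 3.69 F [ 0.2 -0.1 -0.5] w 0.0662 p [0.615  0.018  0.3548]
down t 4.86 F [-0.5 -0.4 -0.2] w 0.0659 p [0.6155 0.0172 0.2335]
gripped t 5.2 F [-1.6  0.5  5.9] w 0.0443 p [0.6155 0.0172 0.2342]
```

View pics/g1.png

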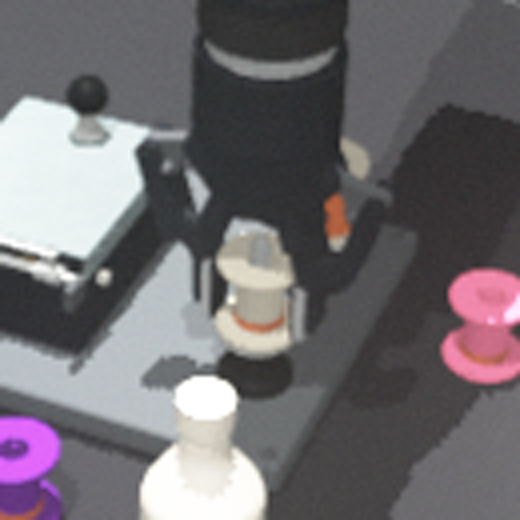

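```bash
python3 - <<'E'
from go import *
import cv2
p=current_tool_pos()
move_linear([p[0],p[1],p[2]+.03],rate=.06); st("up30")
d=capture("scene");cv2.imwrite("pics/g2.png",cv2.resize(d["pixels"][180:310,270:400,::-1],None,fx=4,fy=4,interpolation=cv2.INTER_CUBIC))
E
```

```text
up30 t 5.92 F [-0.3  0.8 -0.4] w 0.0438 p [0.6155 0.0172 0.2643]
```

View pics/g2.png

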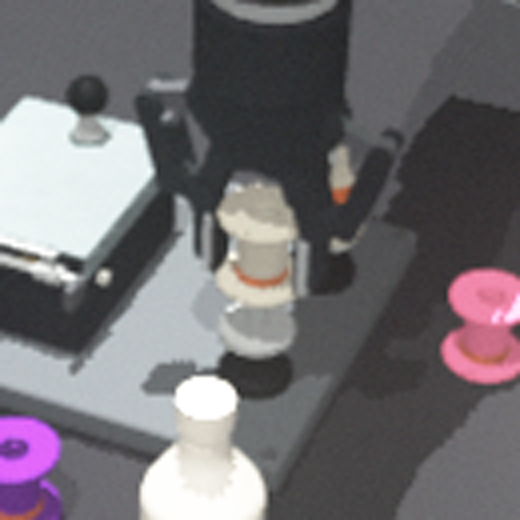

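```bash
python3 - <<'E'
from go import *
import cv2
p=current_tool_pos()
move_linear([p[0],p[1],.335],rate=.1); st("up")
x,y,yaw=.4954,.2553,1.30
movep([x,y,.29],[np.pi,0,yaw]); 
move_linear([x,y,.20],rate=.1); pause(.2); st("over")
for c,s in (("scene",np.s_[230:350,400:550]),("top",np.s_[200:330,150:310])):
    d=capture(c);cv2.imwrite(f"pics/h_{c}.png",cv2.resize(d["pixels"][s][:,:,::-1],None,fx=4,fy=4,interpolation=cv2.INTER_CUBIC))
E
```

```text
up t 6.83 F [ 0.2 -0.5 -0.7] w 0.0437 p [0.615  0.0171 0.3343]
over t 9.13 F [ 0.5 -0.4 -0. ] w 0.0445 p [0.4957 0.2555 0.2006]
```

View pics/h_scene.png

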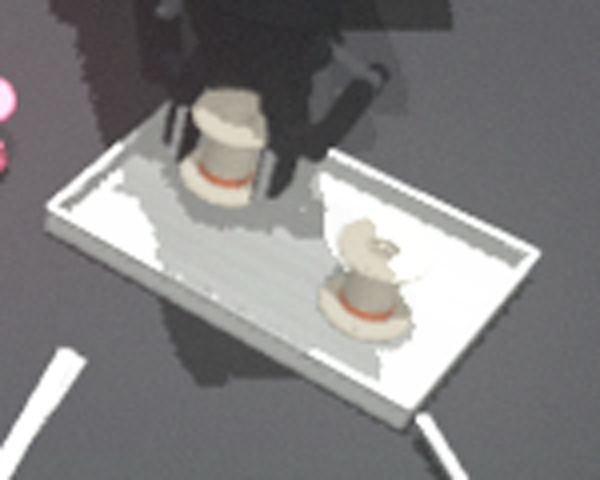

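View pics/h_top.png

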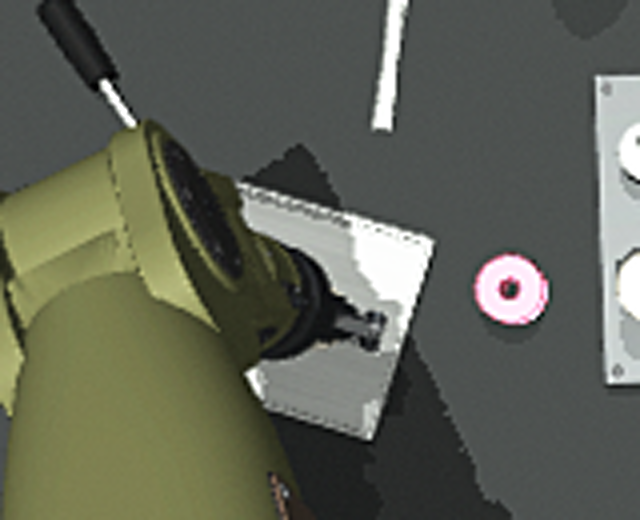

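```bash
python3 - <<'E'
from go import *
import cv2
p=current_tool_pos(); x,y=.4954,.2553
z=.183; move_linear([x,y,z],rate=.04); pause(.15)
f0=current_contact_force()[2]; st("near")
while z>.1735:
    z-=.001; move_linear([x,y,z],rate=.03); f=current_contact_force()[2]
    print(round(z,4),round(f,1),end="; ")
    if f-f0>4: break
st("contact")
E
```

```text
near t 9.96 F [-0.6 -0.6 -0.7] w 0.0438 p [0.4956 0.2554 0.1832]
0.182 -0.9; 0.181 0.2; 0.18 -0.9; 0.179 3.6; contact t 10.96 F [-1.  -0.1  3.6] w 0.0444 p [0.4955 0.2554 0.1792]
```

Contact exactly where predicted (z = 0.179). Opening gently and retreating.

```bash
python3 - <<'E'
from go import *
import cv2
grip(.047,20); pause(.1); grip(.052); pause(.2); grip(.062); st("open")
p=current_tool_pos()
move_linear([.4954,.2553,.30],rate=.12)
grip(.05)
x,y=.5305,-.134
movep(*down(x,y,.21,1.628)); st("over knob")
for c,s in (("scene",np.s_[190:340,225:545]),("top",np.s_[200:330,150:410])):
    d=capture(c);cv2.imwrite(f"pics/k_{c}.png",cv2.resize(d["pixels"][s][:,:,::-1],None,fx=2.5,fy=2.5,interpolation=cv2.INTER_CUBIC))
E
```

```text
open t 11.97 F [-0.4 -0.3  0.2] w 0.0624 p [0.4954 0.2553 0.179 ]
over knob t 14.87 F [-0.   0.  -0.6] w 0.0499 p [ 0.5306 -0.1333  0.3645]
```

View pics/k_scene.png

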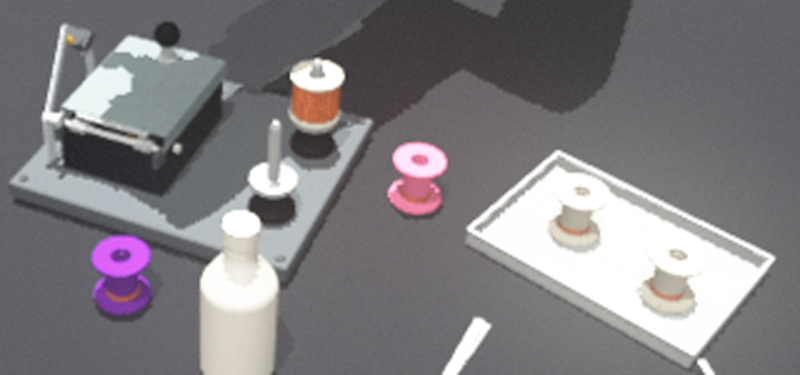

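View pics/k_top.png

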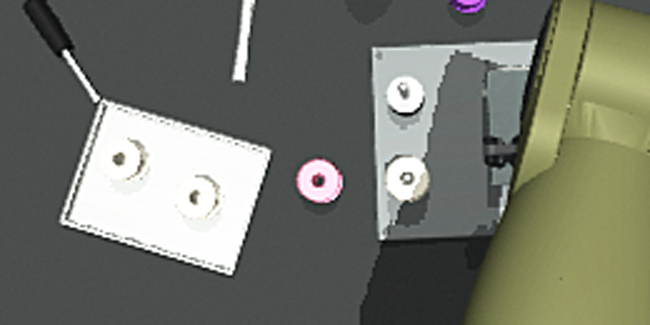

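```bash
cat >> go.py <<'E'
from scipy.spatial.transform import Rotation as Ro
YF=.0573; H=np.array([.6403,-.1277,.070])
RF=Ro.from_euler("z",YF)
def cpose(p0,a,tilt=1.0):
    """TCP pose after cover turned by a from closed where grasp point was p0; tool tilts tilt*a"""
    Rw=RF*Ro.from_euler("y",a)*RF.inv()
    g=H+Rw.apply(np.array(p0)-H)
    Rt=RF*Ro.from_euler("y",tilt*a)*Ro.from_euler("z",np.pi/2)*Ro.from_euler("x",np.pi)
    return (g-Rt.apply([0,0,G])).tolist(), Rt.as_euler("xyz").tolist()
E
python3 - <<'E'
from go import *
for t in (1,.5):
  for a in (0,.3,.5,.6,.8): print(t,a,np.round(cpose([.5305,-.134,.114],a,t),3).tolist(),solve_ik(*cpose([.5305,-.134,.114],a,t)))
move_linear(cpose([.5305,-.134,.114],0)[0],rate=.12);st("down")
grip(.01,30);st("grip")
import cv2
d=capture("scene");cv2.imwrite("pics/m1.png",cv2.resize(d["pixels"][180:280,215:335,::-1],None,fx=5,fy=5,interpolation=cv2.INTER_CUBIC))
E
```

```text
1 0 [[0.53, -0.134, 0.269], [3.142, 0.0, 1.628]] [-0.2474166   0.30873747 -0.37929379  0.88276507  0.         -0.3047166 ]
1 0.3 [[0.594, -0.13, 0.292], [-2.842, 0.0, 1.628]] [-0.19678182  0.55041899  0.01909589  1.33038392 -0.0743495  -0.24318545]
1 0.5 [[0.639, -0.128, 0.297], [-2.642, 0.0, 1.628]] [-0.17110368  0.74811745  0.32189968  1.6335865  -0.10876728 -0.2012416 ]
1 0.6 [[0.662, -0.126, 0.296], [-2.542, 0.0, 1.628]] [-0.16035146  0.86043461  0.49414841  1.79343258 -0.12223139 -0.18053943]
1 0.8 [[0.706, -0.124, 0.287], [-2.342, 0.0, 1.628]] None
0.5 0 [[0.53, -0.134, 0.269], [3.142, 0.0, 1.628]] [-0.2474166   0.30873747 -0.37929379  0.88276507  0.         -0.3047166 ]
0.5 0.3 [[0.571, -0.132, 0.297], [-2.992, 0.0, 1.628]] [-0.21560454  0.42696869 -0.14183287  1.14652201 -0.0402889  -0.26998764]
0.5 0.5 [[0.603, -0.13, 0.311], [-2.892, 0.0, 1.628]] [-0.1961593   0.52695674  0.0347091   1.3208752  -0.06207745 -0.24589838]
0.5 0.6 [[0.62, -0.129, 0.316], [-2.842, 0.0, 1.628]] [-0.18709726  0.58318318  0.12972148  1.40892335 -0.07156856 -0.23388401]
0.5 0.8 [[0.655, -0.127, 0.322], [-2.742, 0.0, 1.628]] [-0.17039955  0.70919144  0.33767853  1.5899892  -0.08801976 -0.21027169]
down t 15.92 F [-0.1 -0.1 -0.4] w 0.0501 p [ 0.5309 -0.134   0.2693]
grip t 16.28 F [-0.7  3.   5.8] w 0.0221 p [ 0.5308 -0.1338  0.2695]
```

View pics/m1.png

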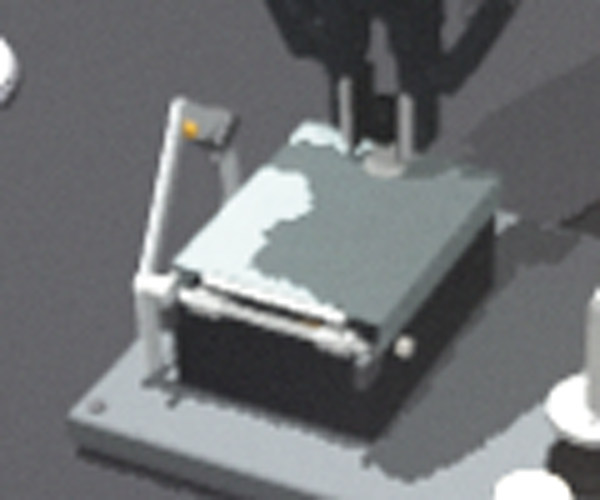

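```bash
python3 - <<'E'
from go import *
grip(.01,50)
P=[.5305,-.134,.114]
for a in (.06,.12,.18,.24,.3,.36):
    move_linear(*cpose(P,a),rate=.06); st(a)
import cv2
d=capture("scene");cv2.imwrite("pics/m2full.png",d["pixels"][:,:,::-1]);cv2.imwrite("pics/m2.png",cv2.resize(d["pixels"][170:270,220:340,::-1],None,fx=6,fy=6,interpolation=cv2.INTER_CUBIC))
d=capture("top");cv2.imwrite("pics/m2t.png",cv2.resize(d["pixels"][200:305,300:420,::-1],None,fx=5.5,fy=5.5,interpolation=cv2.INTER_CUBIC))
E
```

```text
0.06 t 16.93 F [ 1.2  2.4 -4.3] w 0.0211 p [ 0.5424 -0.1331  0.2739]
0.12 t 17.3 F [ 1.1  1.8 -4.9] w 0.0215 p [ 0.5547 -0.1325  0.2797]
0.18 t 17.68 F [ 0.6  2.9 -5.5] w 0.0209 p [ 0.5674 -0.1317  0.2846]
0.24 t 18.05 F [ 0.1  4.1 -5.9] w 0.0211 p [ 0.5803 -0.131   0.2887]
0.3 t 18.43 F [-2.2  4.4 -4.8] w 0.0214 p [ 0.5936 -0.1302  0.2919]
0.36 t 18.8 F [-2.7  4.8 -3.2] w 0.0213 p [ 0.6069 -0.1295  0.2944]
```

View pics/m2.png

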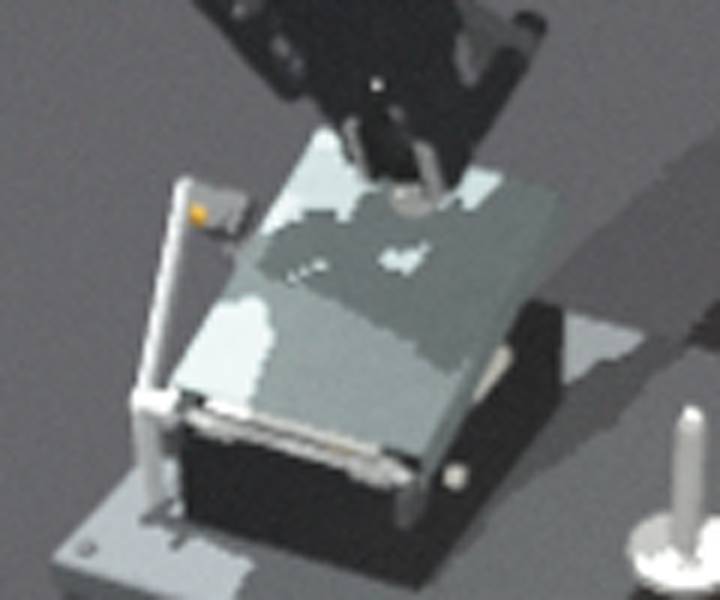

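View pics/m2t.png

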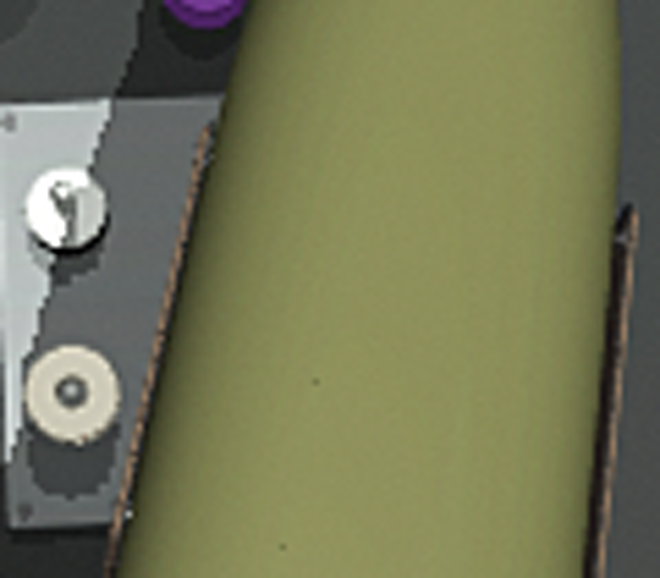

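```bash
cat > ov.py <<'E'
from fit import *
import cv2,sys
P=[0.56983,-0.07066,0.05733,0.06707]
K=8
def draw(img,c,o,pts,col,closed=False):
    q=np.array([(proj(c,world(P,X))+.5-np.array(o))*K for X in pts],float)
    cv2.polylines(img,[np.round(q*16).astype(np.int32)],closed,col,1,cv2.LINE_AA,4)
def block(img,c,o,a,col):
    s=[.009,.007,.005]
    C=lambda i,j,k:hinge(P[3],a,(-.08+i*s[0],-.066+j*s[1],k*s[2]))
    for k in(-1,1): draw(img,c,o,[C(-1,-1,k),C(1,-1,k),C(1,1,k),C(-1,1,k)],col,True)
    for i,j in((-1,-1),(1,-1),(1,1),(-1,1)): draw(img,c,o,[C(i,j,-1),C(i,j,1)],col)
def cover(img,c,o,a,col):
    C=lambda x,y,z:hinge(P[3],a,(x,y,z))
    draw(img,c,o,[C(-.13,-.052,.016),C(0,-.052,.016),C(0,.052,.016),C(-.13,.052,.016)],col,True)
    draw(img,c,o,[C(0,-.06,0),C(-.12,-.06,0)],(255,0,255))
def view(fn,c,o,w,h,out,fs):
    im=cv2.imread(fn)[o[1]:o[1]+h,o[0]:o[0]+w]
    im=cv2.resize(im,None,fx=K,fy=K,interpolation=cv2.INTER_CUBIC)
    for f,a,col in fs: f(im,c,o,a,col)
    cv2.imwrite(out,im)
if __name__=="__main__":
    view("pics/scene0.png","scene",(235,185),90,70,"pics/o1.png",[(block,.53,(0,255,0)),(cover,0,(0,0,255))])
    view("pics/top0.png","top",(340,215),65,70,"pics/o2.png",[(block,.53,(0,255,0)),(cover,0,(0,0,255))])
    view("pics/m2full.png","scene",(235,175),90,70,"pics/o3.png",[(block,.53,(0,255,0)),(cover,.36,(0,0,255))])
E
python3 ov.py
```

```text
(no output)
```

View pics/o1.png

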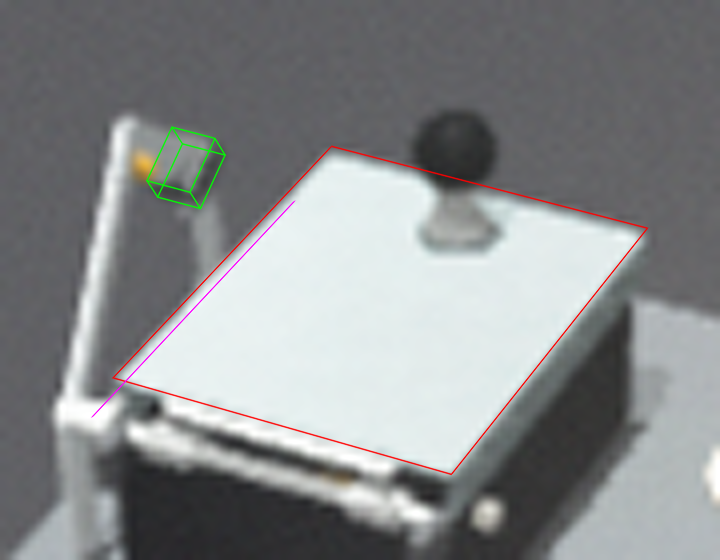

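View pics/o2.png

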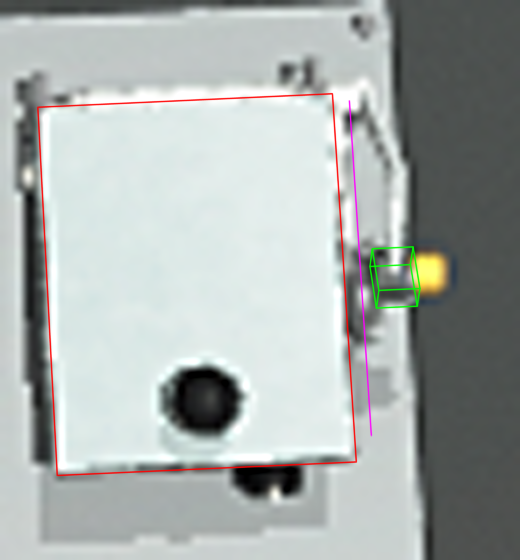

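View pics/o3.png

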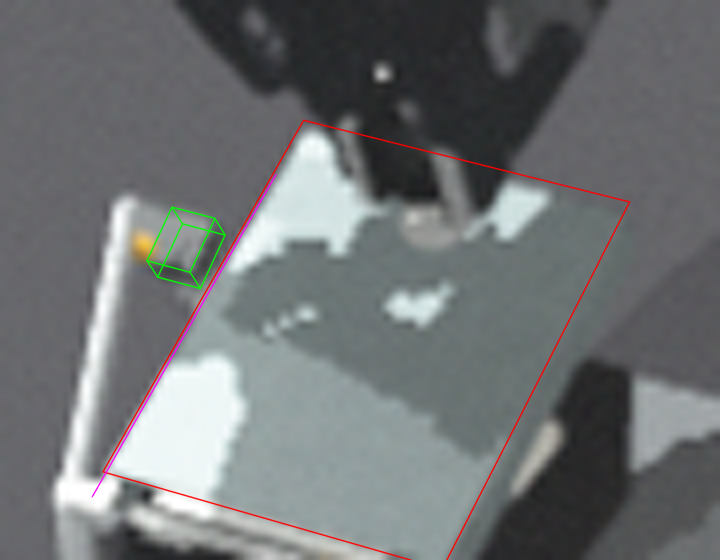

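```bash
cat > ba.py <<'E'
from fit import *
import cv2
from scipy.ndimage import map_coordinates
img={c:cv2.cvtColor(cv2.imread(f"pics/{c}0.png"),cv2.COLOR_BGR2GRAY).astype(float) for c in("scene","top")}
def pj(c,X,e):
    f,cx,cy,R,t=cams[c]; q=Ro.from_rotvec(e[:3]).apply(np.array(R)@X+np.array(t))+e[3:]
    return np.array([cx+f*q[0]/q[2],cy+f*q[1]/q[2]])
# p: x,y,yaw,hx,idx,brass_d,px,py, e_scene6, e_top6
def feat(p,nm,s):
    if nm=="cover": return world(p,hinge(p[3],0,s))
    if nm=="plate": return world(p,(s[0]+p[6],s[1]+p[7],.022))
    if nm=="feed": return world(p,s)
    if nm=="idx": return world(p,hinge(p[3],p[4],s))
    if nm=="brass": return world(p,hinge(p[3],p[4],(-.08,-.066-p[5],0)))
edges=[]
def seg(nm,a,b,n=9,cs=("scene","top"),lo=.1,hi=.9):
    a=np.array(a);b=np.array(b)
    for c in cs:
        for k in np.linspace(lo,hi,n): edges.append((c,nm,a+(b-a)*k,b-a))
A,B,C,D=(-.13,-.052,.016),(0,-.052,.016),(0,.052,.016),(-.13,.052,.016)
seg("cover",A,B,cs=("scene",));seg("cover",A,D,hi=.6,cs=("scene",));seg("cover",A,D,cs=("top",));seg("cover",C,D,cs=("scene","top"));seg("cover",A,B,cs=("top",),hi=.5)
a,b,c_,d=(-.115,-.135,0),(.115,-.135,0),(.115,.135,0),(-.115,.135,0)
seg("plate",b,c_,cs=("top",));seg("plate",c_,d);seg("plate",a,d,cs=("top",));seg("plate",a,b,cs=("top",),hi=.35);
for sx in(-.05,.05):
    for th in np.linspace(0,2*np.pi,24,endpoint=False):
        P=np.array([sx+.024*np.cos(th),.085+.024*np.sin(th),.104]);T=np.array([-np.sin(th),np.cos(th),0])*.01
        for c in("scene","top"):
            # only upper arc where background is not own flange/barrel
            if c=="top" and np.cos(th)<-0.2: continue
            edges.append((c,"feed",P,T))
pts=[("scene","cover",(-.11,0,.042),225+334/5-.4,190+68/5-.4,.4),("top","cover",(-.11,0,.042),290+451/6-.42,205+360/6-.42,.4)]
ipts=[("top","brass",0,393.0,248.5,.3),("scene","brass",0,252.4,205.4,.5)]
def measure(p):
    out=[]
    for c,nm,X,t in edges:
        e=p[8:14] if c=="scene" else p[14:20]
        u=pj(c,feat(p,nm,X),e);v=pj(c,feat(p,nm,X+.05*t),e)-u
        n=np.array([-v[1],v[0]])/np.hypot(*v)
        s=np.arange(-W,W+.01,.25);q=u[:,None]+n[:,None]*s
        g=map_coordinates(img[c],[q[1],q[0]],order=1)
        dg=np.abs(np.gradient(cv2.GaussianBlur(g[None],(1,5),1)[0]))
        k=dg.argmax()
        if dg[k]<4 or k in(0,len(s)-1): continue
        w=dg*(np.abs(s-s[k])<1.1); out.append((c,nm,X,n,u+n*(w@s)/w.sum()))
    return out
def run(p,withidx=True):
    global W
    for W in (3.5,2.5,2,1.6,1.6):
        m=measure(p)
        def r(p):
            o=[]
            for c,nm,X,n,y in m:
                e=p[8:14] if c=="scene" else p[14:20]; o.append(n@(pj(c,feat(p,nm,X),e)-y)/.4)
            for c,nm,X,u,v,sg in pts+ipts:
                e=p[8:14] if c=="scene" else p[14:20]; o+=list((pj(c,feat(p,nm,X),e)-[u,v])/sg)
            for i in(8,14): o+=list(p[i:i+3]/.0015)+list(p[i+3:i+6]/.0015)
            o.append((p[5]-.018)/.01)
            return np.array(o)
        s=least_squares(r,p,loss="soft_l1",x_scale=np.r_[np.full(20,.01)]);p=s.x
    cov=np.linalg.inv(s.jac.T@s.jac)
    return p,m,r,cov
if __name__=="__main__":
    p0=np.r_[0.56983,-0.07066,0.05733,0.06707,.53,.018,-.001,-.01,np.zeros(12)]
    p,m,r,cov=run(p0)
    np.save("ba.npy",p)
    print(p.round(4).tolist());print("sig",np.sqrt(np.diag(cov))[:8].round(4))
    e=r(p);n=len(m);print(n,"edge rms px",np.sqrt(np.mean((e[:n]*.4)**2)),"pts px",(e[n:n+4]*.4).round(2),"idx",(e[n+4:n+8]*[.3,.3,.5,.5]).round(2))
    for nm,X in (("postb",(.05,.085,.118)),("knob",None),("hinge",None)):
        Y=world(p,X) if X else world(p,hinge(p[3],0,(-.11,0,.042) if nm=="knob" else (0,0,0)));print(nm,Y.round(4))
    for c,i in(("scene",8),("top",14)):
        K=8
        for fn,o,w,h,out in ((f"pics/{c}0.png",(235,185) if c=="scene" else (340,215),90 if c=="scene" else 65,70,f"pics/b_{c}.png"),):
            im=cv2.resize(cv2.imread(fn)[o[1]:o[1]+h,o[0]:o[0]+w],None,fx=K,fy=K,interpolation=cv2.INTER_CUBIC)
            def dr(P,col,cl=True):
                q=np.array([(pj(c,X,p[i:i+6])+.5-np.array(o))*K for X in P]);cv2.polylines(im,[np.round(q*16).astype(np.int32)],cl,col,1,cv2.LINE_AA,4)
            dr([feat(p,"cover",x) for x in(A,B,C,D)],(0,0,255))
            s=(.009,.007,.005);Cc=lambda a,b,d:feat(p,"idx",(-.08+a*s[0],-.066+b*s[1],d*s[2]))
            for k in(-1,1): dr([Cc(-1,-1,k),Cc(1,-1,k),Cc(1,1,k),Cc(-1,1,k)],(0,255,0))
            dr([feat(p,"idx",(-.08,-.066,0)),feat(p,"brass",0)],(255,0,255),False)
            cv2.imwrite(out,im)
E
python3 ba.py
```

```text
[0.5688, -0.0715, 0.0549, 0.0698, 0.5306, 0.0129, -0.0006, -0.0111, -0.0005, 0.0006, -0.0011, -0.0002, 0.0008, 0.0007, -0.0003, -0.0005, -0.0, -0.0001, 0.0002, 0.0083]
sig [0.0018 0.0017 0.0027 0.0006 0.0186 0.0008 0.0006 0.0003]
173 edge rms px 0.28492315420251474 pts px [-0.28  0.38  0.59 -0.02] idx [-0.    0.1   0.04 -0.4 ]
postb [0.614  0.0161 0.118 ]
knob [ 0.5319 -0.1346  0.112 ]
hinge [ 0.6418 -0.1286  0.07  ]
```

View pics/b_scene.png

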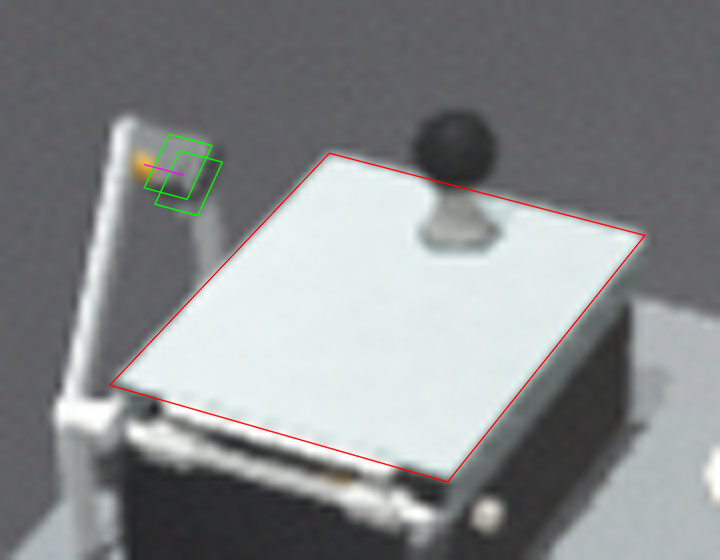

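View pics/b_top.png

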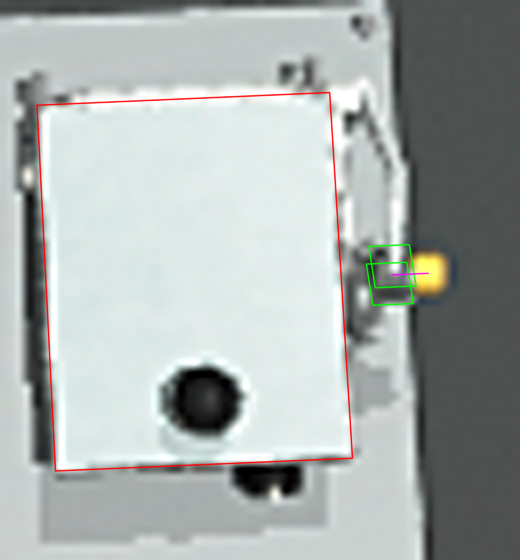

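```bash
python3 - <<'E'
from ba import *
p=np.load("ba.npy")
for c,i,o,w,h,K in(("scene",8,(246,196),20,18,36),("top",14,(380,238),20,22,26)):
  ims=[]
  for wire in (0,1):
    im=cv2.resize(cv2.imread(f"pics/{c}0.png")[o[1]:o[1]+h,o[0]:o[0]+w],None,fx=K/(1 if c=="top" else 1.8)*.75,fy=K/(1 if c=="top" else 1.8)*.75,interpolation=cv2.INTER_NEAREST)
    k=im.shape[1]/w
    im=np.clip((im.astype(float)-40)*1.3,0,255).astype(np.uint8)
    def dr(P,col,cl=True):
        q=np.array([(pj(c,X,p[i:i+6])+.5-np.array(o))*k for X in P]);cv2.polylines(im,[np.round(q*16).astype(np.int32)],cl,col,1,cv2.LINE_AA,4)
    if wire:
      for a,col in((.53,(0,255,0)),(.63,(0,0,255))):
        s=(.009,.007,.005);Cc=lambda u,b,d:world(p,hinge(p[3],a,(-.08+u*s[0],-.066+b*s[1],d*s[2])))
        for kk in(-1,1): dr([Cc(-1,-1,kk),Cc(1,-1,kk),Cc(1,1,kk),Cc(-1,1,kk)],col)
    ims.append(im)
  cv2.imwrite(f"pics/z_{c}.png",np.hstack(ims)); print(np.hstack(ims).shape)
E
```

```text
(270, 600, 3)
(429, 780, 3)
```

View pics/z_scene.png

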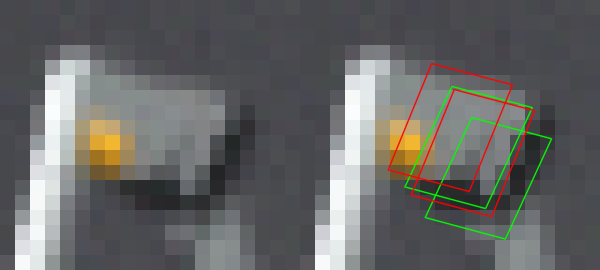

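View pics/z_top.png

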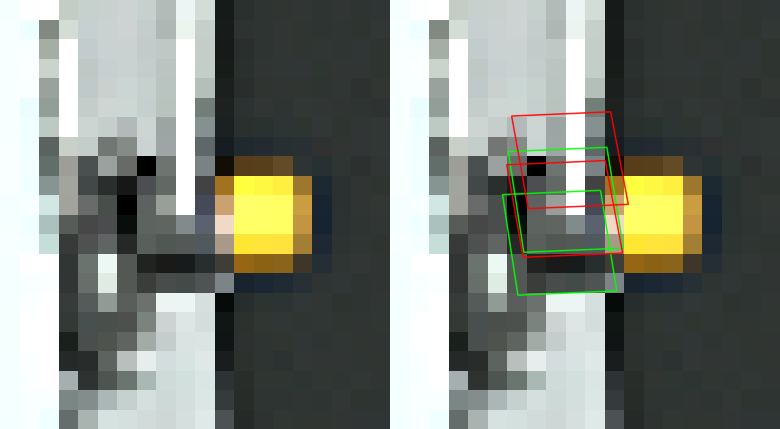

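```bash
sed -i 's/^YF=.*/YF=.0549; H=np.array([.6418,-.1286,.070])/' go.py; python3 - <<'E'
from go import *
P=[.5305,-.134,.114]
for a in (.42,.48,.54):
    move_linear(*cpose(P,a),rate=.06); st(a)
pause(.3); st()
import cv2
d=capture("scene");cv2.imwrite("pics/n1full.png",d["pixels"][:,:,::-1]);cv2.imwrite("pics/n1.png",cv2.resize(d["pixels"][175:255,230:330,::-1],None,fx=7,fy=7,interpolation=cv2.INTER_CUBIC))
d=capture("top");cv2.imwrite("pics/n1t.png",cv2.resize(d["pixels"][200:305,300:420,::-1],None,fx=5.5,fy=5.5,interpolation=cv2.INTER_CUBIC))
for c in("scene","top"):
  for n in("index_mark","cover"): print(c,n,[(round(float(x["p"]),2),np.round(x["location"],1).tolist(),int(x["pixels"].sum())) for x in cut_out(c,n)][:3])
E
```

```text
0.42 t 19.28 F [-2.5  4.9 -5.2] w 0.0209 p [ 0.6207 -0.1289  0.2964]
0.48 t 19.66 F [-4.5  5.1 -3.7] w 0.0206 p [ 0.6342 -0.1282  0.2972]
0.54 t 20.03 F [-3.6  6.2 -2.8] w 0.0211 p [ 0.6478 -0.1274  0.2972]
 t 20.33 F [-3.3  5.7 -4.4] w 0.0206 p [ 0.6478 -0.1274  0.2976]
scene index_mark [(0.61, [256.5, 204.5], 64), (0.16, [297.7, 249.1], 8662)]
scene cover [(0.67, [279.5, 217.6], 2452), (0.44, [532.4, 378.1], 794)]
top index_mark [(0.25, [246.8, 207.9], 160)]
top cover []
```

View pics/n1.png

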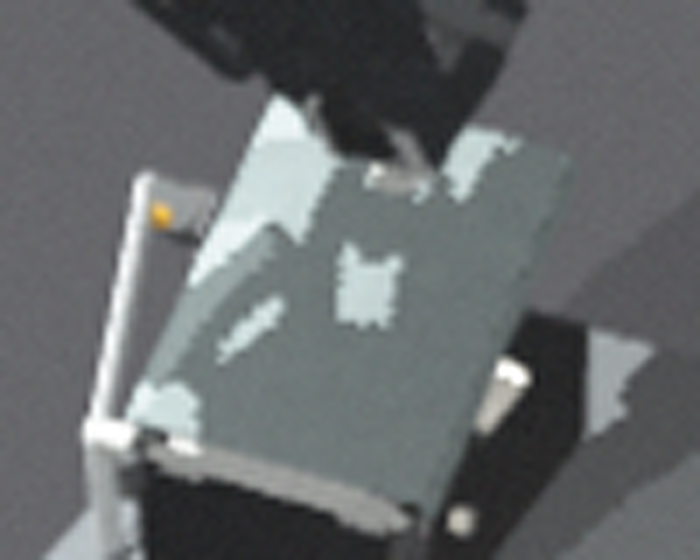

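View pics/n1t.png

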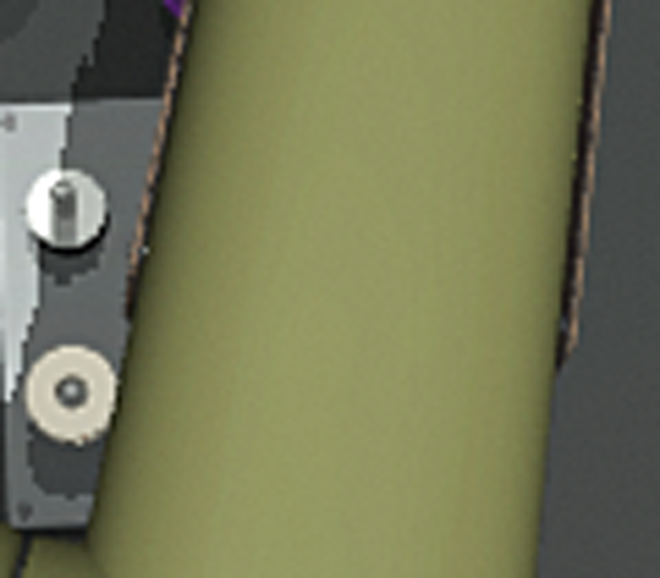

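```bash
python3 - <<'E'
import ba; from ba import *
p=np.load("ba.npy")
def sim(fn):
    im=cv2.cvtColor(cv2.imread(fn),cv2.COLOR_BGR2GRAY).astype(float)
    segs=[(A,B,.3,.85),((-.13,.052,.016),(-.03,.052,.016),.05,.9),((-.13,.0,.016),D,.6,.95)]
    return im,segs
for fn,a0 in(("pics/scene0.png",0.),("pics/m2full.png",.36),("pics/n1full.png",.54)):
    im,segs=sim(fn)
    def meas(a,W=2.5):
        out=[]
        for i,(q,r,lo,hi) in enumerate(segs):
            q=np.array(q);r=np.array(r)
            for k in np.linspace(lo,hi,12):
                X=q+(r-q)*k;f=lambda X,a:pj("scene",world(p,hinge(p[3],a,X)),p[8:14])
                u=f(X,a);v=f(X+.05*(r-q),a)-u;n=np.array([-v[1],v[0]])/np.hypot(*v)
                s=np.arange(-W,W+.01,.25);Q=u[:,None]+n[:,None]*s
                g=map_coordinates(im,[Q[1],Q[0]],order=1);dg=np.abs(np.gradient(cv2.GaussianBlur(g[None],(1,5),1)[0]));kk=dg.argmax()
                if dg[kk]<3 or kk in(0,len(s)-1): continue
                w=dg*(np.abs(s-s[kk])<1.1);out.append((i,X,n,u+n*(w@s)/w.sum()))
        return out
    a=a0
    for _ in range(4):
        m=meas(a)
        r=lambda z:np.array([n@(f(X,z[0])-y) for i,X,n,y in m])
        f=lambda X,a:pj("scene",world(p,hinge(p[3],a,X)),p[8:14])
        s=least_squares(r,[a],loss="soft_l1");a=s.x[0]
    e=r([a]);print(fn,round(a,4),"rms",np.sqrt((e**2).mean()).round(2),[ (i,round(np.mean([x for x,mm in zip(e,m) if mm[0]==i]),2)) for i in range(3) if any(mm[0]==i for mm in m)])
    # shift allowed
    r2=lambda z:np.r_[[n@(f(X,z[0])+z[1:]-y) for i,X,n,y in m],z[1:]/.5]
    s=least_squares(r2,[a,0,0],loss="soft_l1");print("  with shift",s.x.round(3))
E
```

```text
pics/scene0.png -0.0009 rms 0.2 [(0, np.float64(0.04)), (1, np.float64(0.26)), (2, np.float64(0.14))]
  with shift [-0.     0.19  -0.022]
pics/m2full.png 0.3397 rms 0.35 [(0, np.float64(-0.0))]
  with shift [0.343 0.041 0.024]
pics/n1full.png 0.5038 rms 0.52 [(0, np.float64(0.05)), (1, np.float64(-0.18)), (2, np.float64(-0.21))]
  with shift [0.507 0.034 0.042]
```

```bash
python3 - <<'E'
import ba; from ba import *
from ov import *
p=np.load("ba.npy")
o=(230,175);K=8
ims=[]
for a in(.505,.54):
    im=cv2.resize(cv2.imread("pics/n1full.png")[o[1]:o[1]+70,o[0]:o[0]+90],None,fx=K,fy=K,interpolation=cv2.INTER_CUBIC)
    im=np.clip(im.astype(float)*1.4-30,0,255).astype(np.uint8)
    def dr(P,col,cl=True):
        q=np.array([(pj("scene",X,p[8:14])+.5-np.array(o))*K for X in P]);cv2.polylines(im,[np.round(q*16).astype(np.int32)],cl,col,1,cv2.LINE_AA,4)
    dr([world(p,hinge(p[3],a,x)) for x in(A,B,C,D)],(0,0,255))
    dr([world(p,hinge(p[3],a,(x[0],x[1],.010))) for x in(A,B,C,D)],(0,200,255))
    cv2.imwrite(f"pics/q_{int(a*1000)}.png",im)
E
```

```text
(no output)
```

View pics/q_505.png

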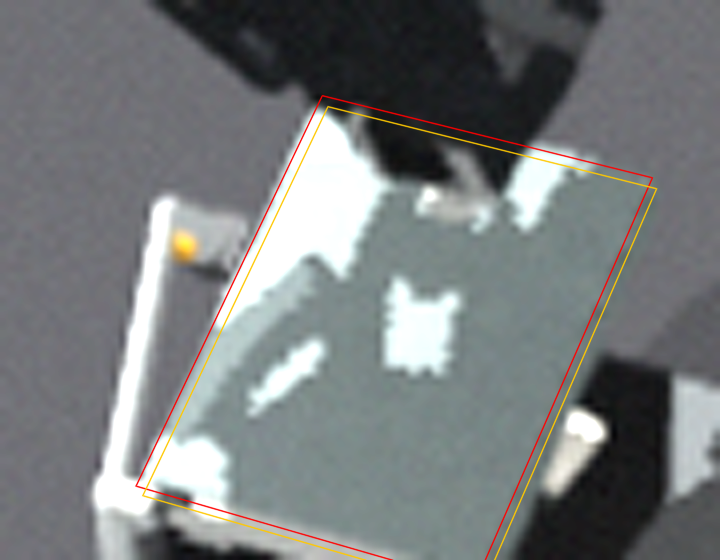

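View pics/q_540.png

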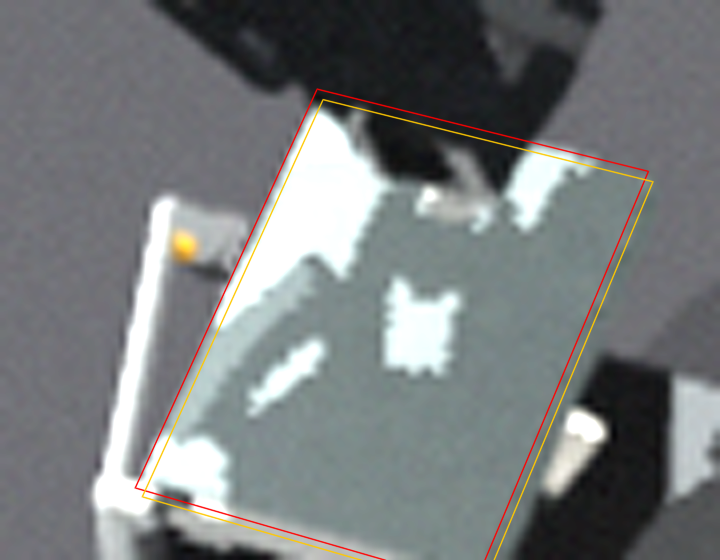

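```bash
cat > ang.py <<'E'
import ba; from ba import *
p=np.load("ba.npy")
f=lambda X,a:pj("scene",world(p,hinge(p[3],a,X)),p[8:14])
segs=[(A,B,.3,.8),((-.13,.052,.016),(-.03,.052,.016),.05,.9),((-.13,.0,.016),D,.6,.95)]
def angle(im,a0):
    im=cv2.cvtColor(im,cv2.COLOR_RGB2GRAY).astype(float);a=a0
    for _ in range(5):
        m=[];W=2.5
        for i,(q,r,lo,hi) in enumerate(segs):
            q=np.array(q);r=np.array(r)
            for k in np.linspace(lo,hi,16):
                X=q+(r-q)*k;u=f(X,a);v=f(X+.05*(r-q),a)-u;n=np.array([-v[1],v[0]])/np.hypot(*v)
                s=np.arange(-W,W+.01,.25);Q=u[:,None]+n[:,None]*s
                g=map_coordinates(im,[Q[1],Q[0]],order=1);dg=np.abs(np.gradient(cv2.GaussianBlur(g[None],(1,5),1)[0]));kk=dg.argmax()
                if dg[kk]<3 or kk in(0,len(s)-1): continue
                w=dg*(np.abs(s-s[kk])<1.1);m.append((i,X,n,u+n*(w@s)/w.sum()))
        s=least_squares(lambda z:np.array([n@(f(X,z[0])-y) for i,X,n,y in m]),[a],loss="soft_l1");a=s.x[0]
    per=[]
    for j in range(3):
        mm=[x for x in m if x[0]==j]
        per.append(round(float(least_squares(lambda z:np.array([n@(f(X,z[0])-y) for i,X,n,y in mm]),[a],loss="soft_l1").x[0]),3) if len(mm)>3 else None)
    return round(float(a),4),per
E
python3 - <<'E'
from go import *
from ang import angle
import cv2
P=[.5305,-.134,.114]
print(cpose(P,.54)); print(np.round(current_tool_pos(),4),np.round(current_eef_rot(),4))
for i in range(3):
    d=capture("scene");print(angle(d["pixels"],.5)); pause(.7)
for fn,a in(("scene0",0),("m2full",.34),("n1full",.5)): print(fn,angle(cv2.imread(f"pics/{fn}.png")[:,:,::-1].copy(),a))
grip(.01,90); pause(.2); d=capture("scene");print(angle(d["pixels"],.5)); st()
from ba import *
for a in (0,):
  print("stembase closed",f:=pj("scene",world(p:=np.load("ba.npy"),hinge(p[3],0,(-.11,0,.016))),p[8:14]))
for a in(.505,.54): print(a,pj("scene",world(p,hinge(p[3],a,(-.11,0,.016))),p[8:14]))
E
```

```text
([0.6483363440777787, -0.12752427743829914, 0.2977161808635196], [-2.601592653589793, 0.0, 1.6256963267948965])
[ 0.6478 -0.1274  0.2976] [-2.6030e+00 -8.0000e-04  1.6255e+00]
(0.4996, [0.502, None, 0.497])
(0.5014, [0.503, None, 0.504])
(0.5062, [0.504, None, 0.51])
scene0 (-0.0008, [-0.005, -0.013, 0.003])
m2full (0.3422, [0.342, None, None])
n1full (0.503, [0.503, None, 0.507])
(0.4965, [0.501, None, 0.491])
 t 23.35 F [-3.   4.7 -4.2] w 0.0198 p [ 0.6478 -0.1274  0.2977]
stembase closed [291.32765607 212.92560873]
0.505 [286.68032195 198.84293183]
0.54 [286.16412776 198.20747182]
```

```bash
python3 - <<'E'
from go import *
from ang import angle
import cv2
P=[.5305,-.134,.114]
for a in(.555,.57):
    move_linear(*cpose(P,a),rate=.04); pause(.2); st(a)
    for i in range(4):
        d=capture("scene");print(angle(d["pixels"],.52))
cv2.imwrite("pics/r1full.png",d["pixels"][:,:,::-1])
cv2.imwrite("pics/r1.png",cv2.resize(d["pixels"][160:260,220:340,::-1],None,fx=6,fy=6,interpolation=cv2.INTER_CUBIC))
E
```

```text
0.555 t 23.8 F [-4.1  5.1 -2.9] w 0.02 p [ 0.6512 -0.1273  0.2975]
(0.5222, [0.522, None, None])
(0.4954, [0.521, None, 0.428])
(0.5222, [0.522, None, None])
(0.5223, [0.522, None, None])
0.57 t 24.45 F [-3.4  5.1 -3.3] w 0.0196 p [ 0.6546 -0.1271  0.2973]
(0.5189, [0.533, None, 0.493])
(0.5177, [0.532, None, 0.483])
(0.5121, [0.532, None, 0.472])
(0.5085, [0.532, None, 0.473])
```

View pics/r1.png

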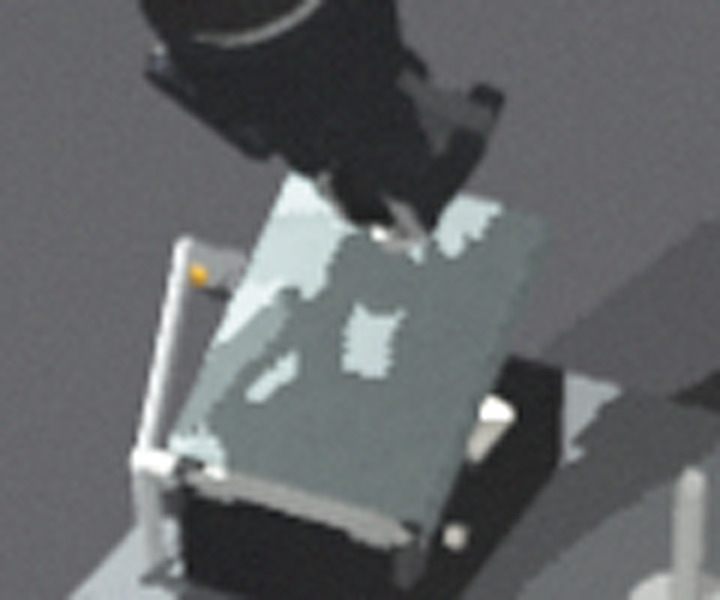

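```bash
python3 - <<'E'
from go import *
import cv2
d=capture("scene");cv2.imwrite("pics/final.png",d["pixels"][:,:,::-1]); st("final"); job_done()
E
```

```text
final t 24.7 F [-3.8  6.  -3.7] w 0.0199 p [ 0.6546 -0.1271  0.2974]
the job is handed in; nothing more can be done
```

View pics/final.png

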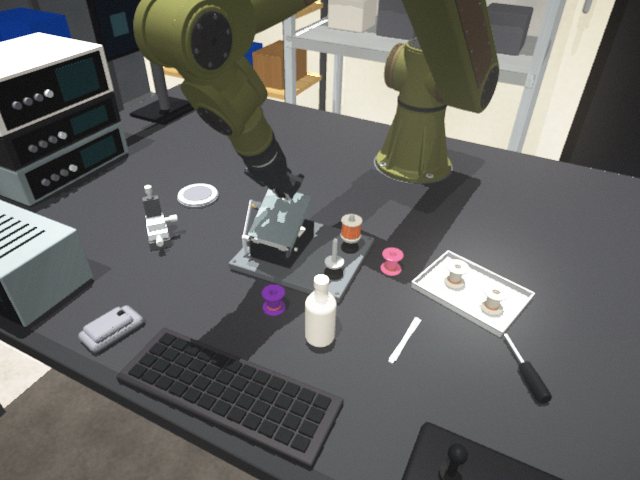

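I moved the bare spool to the tray and the arm is holding the cover up near the index, but I could not confirm by eye that the pointer is exactly level with it. I handed the job in at 24.7 s.

- **Spool:** I slid the nearly bare spool up off the rear spindle and set it upright in the empty half of the tray, lowering it until it touched before letting go. In the final picture it stands at about (456, 272). The full spool is still on the front spindle, the earlier spool is still in the tray, and the other items I could see have not moved.
- **Cover:** I gripped the ball knob, raised the cover along its arc and am holding it with steady forces of about 8 N. The index's brass screw is at the same pixels as before.
- **What is uncertain:** the cover and the arm hid the pointer from both cameras, so I set the angle from measurements instead.
    - **Index angle:** I estimated it at about 0.54 rad; individual readings ran from 0.52 to 0.575.
    - **Cover angle:** the image of its right edge gives 0.53 rad, while the arm's own position gives 0.57 rad. The front edge gave a lower figure (0.47–0.49) that I discounted, because it was unstable where the gripper hides that edge. The remaining gap may be the knob slipping a few millimetres in the grip. I relied mainly on the right-edge reading, so the cover may be a few hundredths of a radian off the index.

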